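Fit the toggle knob to the steamer lid and cover the pot

TASK

Take the black toggle knob out of its wooden rest, pass its T-shaped foot through the slot of the steamer lid and give it a quarter turn so that it holds. Then lift the lid by the knob alone, put it squarely and fully down on the steamer pot, and let go. Be gentle, never bearing on the lid with more than 40 N, keep the gripper off the lid itself, and leave the pot and the other things where they stand.

Things in the scene. Friction and masses are not known exactly. Their poses are not given: they have to be found in the camera images.
- knob_grip (a point): Middle of the grip of the black toggle knob (110 g, 62 mm tall, upright): a flat plastic grip 44 x 14 x 40 mm, to be pinched across its 14 mm (y). The grip's top is 16 mm above this point, its lower end (top of the flange) 24 mm below, the underside of the foot 46 mm below. x: along the grip and the foot; z: up. A half turn makes no difference.
- knob_foot (a point): Middle of the knob's steel T-bar foot, 28 x 8 x 6 mm (x, y, z), 43 mm below the middle of the grip; same axes. Above the foot: a round shank 7 mm thick, 12 mm long, then a round flange 40 mm across, 4 mm thick, then the grip.
- rest: Wooden block 60 x 46 x 20 mm, fixed, in which the knob stands at the start; origin under its centre. Its pocket, 32 x 12 mm (x, y), 12 mm deep from the top, holds the foot loosely, so the knob stands with its foot 8 mm above the counter and can be drawn straight up.
- lid_top (a point): Middle of the lid, at the height of its slotted plate's upper face, 32.5 mm above the counter. The steel plate (70 x 70 x 5.5 mm, fixed to the lid) has one slot right through, 36 mm long (x) and 10 mm wide (y), edged with a thin black seal. The slot is centred in x, but riveted out of true by up to 9 mm to either side in y: not reported, to be seen or felt. z: up.
- lid: The loose steamer lid, about 0.45 kg; origin at the middle of its lower edge, axes as the lid's middle point. Flat aluminium disc 175 mm across, underside 27 mm above the origin and flush with the plate's, on a skirt 169 mm in inner diameter; hollow beneath. With the knob's flange down on the plate the top of its foot is 6.5 mm below the plate's underside and turns freely either way.
- pot_rim (a point): Centre of the mouth of the aluminium steamer pot, at rim height, 100 mm above the counter. Round, 160 mm across outside, wall 3 mm, 1.3 kg, loose; two loop handles 48 mm below the rim reach 107 mm from the axis. With the lid fully down its underside rests on the rim, its middle point 5.5 mm above this one, and the skirt goes outside the rim with 4.5 mm of play all round.
- bowl_mid (a point): Blue-striped white ceramic bowl, 136 mm across the rim, 60 mm tall. Point on its axis 30 mm above its foot. Bystander.
- funnel_mid (a point): White plastic funnel standing mouth down, 92 mm across, 85 mm tall. Point on its axis 40 mm above the counter. Bystander.
- jar_mid (a point): Small glass jar with a cork stopper, 56 mm across, 88 mm tall. Point at its centre. Bystander.
- mug_mid (a point): White mug, 76 mm across, 85 mm tall. Point at its centre. Bystander.
- mill_mid (a point): Dark wooden pepper mill, 54 mm across, 150 mm tall. Point at its centre. Bystander.
- spoon_mid (a point): Wooden spoon lying flat, 220 mm long. Point near its middle, 10 mm above its underside. Bystander.
Things that resemble listed ones, but are neither listed nor needed, are in the scene too. There is more than one size of the lid; the one meant has the size given above.

How it is judged:
On the way, in this order (a step that is already met when the one before it is completed fails the run):
1. the knob's foot is through the slot, below the plate, in line with the slot (z of knob_foot in the frame of lid_top between -0.022 and -0.0065 m and horizontal distance between knob_foot and lid_top below 0.018 m and angle between the x axis of knob_foot and the x axis of lid_top, either way round below 0.4 rad), for 0.1 s.
2. the knob is turned crosswise under the plate, within 0.4 rad of a quarter turn (z of knob_foot in the frame of lid_top between -0.022 and -0.0065 m and horizontal distance between knob_foot and lid_top below 0.018 m and angle between the x axis of knob_foot and the y axis of lid_top, either way round below 0.4 rad), for 0.1 s.
3. the lid hangs from the knob, clear of counter and pot (all of step 2 and height (world z) of lid_top above 0.06 m and contact force between lid and pot below 0.1 N and contact force between lid and knob above 1 N), for 0.2 s.
At the end, for the whole second after the job is handed in: Lid level (0.05 rad), fully down on the upright pot: its middle within 8 mm of the pot axis, 2 to 9 mm above the rim. Knob upright (0.25 rad), foot under the plate, within 0.4 rad of square across the slot. All at rest, let go (all of step 2 and horizontal distance between lid_top and pot_rim below 0.008 m and z of lid_top in the frame of pot_rim between 0.002 and 0.009 m and angle between each of lid_top, pot_rim's own z axis and vertical below 0.05 rad and angle between knob_foot's own z axis and vertical below 0.25 rad and linear speed of each of lid, knob below 0.02 m/s); the robot touches nothing.
It fails at once if the knob is pressed on the lid, or pulled against it, with more than 40 N (contact force between knob and lid above 40 N).
It fails at once if the gripper touches the lid (over 2 N) (contact force between the fingers and lid above 2 N).
It fails at once if the lid bangs on the pot (over 40 N) (contact force between lid and pot above 40 N).
It fails at once if the pot is moved by more than 30 mm (distance of pot_rim from where it was at the start of the episode above 0.03 m).
It fails at once if another thing is moved by more than 30 mm (distance of any of bowl_mid, funnel_mid, jar_mid, mug_mid, mill_mid, spoon_mid from where it was at the start of the episode above 0.03 m).
It also fails if it takes over 64 s, if anything falls off the work surface, if the arm or the gripper's body presses on something with over 40 N, if the wrist force passes 120 N, or if a joint passes its speed limit or range.

ROBOT

A 6-joint arm with a two-finger parallel gripper is mounted at the origin on the work surface. World frame = base frame: x ahead of the robot, y to its left, z up, the work surface at z = 0. Lengths are in m, angles in rad, forces in N, time in s.
With the tool pointing down it reaches from about 0.35 to 0.8 m from the base axis. Payload 7.3 kg.
Tool frame: the origin (TCP) lies where the fingers leave the gripper's body, on its centre line; the fingertips stand 73 mm ahead of it and the grasp point (between the pads) lies 54 mm ahead of it; z points along the fingers, y is the direction in which the jaws open and shut (so a half turn about z gives the same grasp; the last joint's range is limited). The gripper opens to 85 mm and grips with 20 to 120 N. Pads are 22 mm wide; open, the fingers measure 114 mm over their backs; the gripper's body (76 mm by 85 mm) begins 54 mm behind the grasp point. The pads swing forward as they close: fully open they stand 13 mm farther back than shut.
Start: joints at [-1.348, 0.342, 1.524, -0, 1.275, -0.146], TCP at [0.189, -0.49, 0.304] pointing down, gripper open.
Joint ranges: [-2.53, 2.53], [-0.77, 2.02], [0.04, 2.7], [-1, 4.14], [0.28, 2.66], [-3.11, 3.11]. Speed limits (rad/s): [2.57, 2.57, 3.14, 3.14, 3.14, 3.14].

INTERFACE

Orientations are given as a unit quaternion [x, y, z, w].
In Python, from rig import r, camera gives the robot as it stands.
- The arm moves only by the tool move_arm, never from a script. Its argument "deltas" is one flat list of numbers, 4 for each row, row after row: the shift along the tool's x, y, z in m, then the turn about the tool's z in degrees. In form: [dx, dy, dz, roll, dx, dy, dz, roll, ...]. A call has 1 to 10 rows; each row shifts and turns the commanded pose from where the row before left it, along the tool's axes as they then stand; what a row does not reach is not made up. A row lasts 1/12 s, in which the tool goes at most 41.7 mm and 7.16 degrees, less where a joint would pass 70% of its speed; a pose out of reach is approached as far as the arm can. A call is refused whole if a number of a shift passes 0.0417 or a number of a turn 7.16, either way. A call with a gripper value outside its range is refused whole. "hand" is the finger opening in m, from 0 to 0.0854, set as the call begins (left out, the last holds). The fingers move at their own pace and stop on an object; "squeeze" is the grip in N (left out, the last holds). Time passes only in rows, so rows that do not move let the fingers close. It gives the time, the measured TCP pose, the force and the opening at its end, in the units of the state.
- r.get_state(): the state, without advancing time (a new reading comes with each control period).
- camera(name): name is "side" or "top" or "wrist"; returns a dict with "pixels" (384x512x3 uint8, red, green, blue), "vfov" (degrees; the focal length in pixels is half the picture's height over the tangent of half this angle, whatever the lens; pixels are square), "cx", "cy" (the principal point, pixels), "distortion" ([k1, k2, p1, p2, k3] as OpenCV has them; the pictures are not rectified), "R" (3x3) and "t" (3): a world point X has camera coordinates R X + t; the wrist camera has in their place "tool_from_camera" (4x4, takes a point from camera to tool coordinates, whose origin is the TCP and whose axes are the flange's). Camera axes: x right, y down, z forward; pixel columns grow to the right and rows downward; lengths in m; the calibration is good to about 2 mm. A picture is of the moment at which its call begins: read the wrist's pose just before it. There is no depth.
- r.finish_job(): hands the job in, once; it reports no verdict.
The state is a dict: "t": time; "joints": joint angles; "joint_velocities": joint speeds; "effort": joint torques, N m; "tcp_pos": TCP position; "tool_rot": TCP orientation; "contact_force": force on the tool from outside, world axes, zero at the start; "wrist_torque": the same for the moment, N m; "width": opening from 0.0 (shut) to 1.0 (fully open).
Only numpy, scipy, OpenCV 4.12 (cv2) and the standard library are available. Lean on these libraries where they do the work, as an engineer would, in place of code of your own. Each camera call takes 0.05 s, during which the arm holds its last target.

## Working session

There is one attempt and no reset: what is moved stays moved. The work goes in short steps, Python scripts to look and compute and a tool call to move; the robot and the scene stay as the last step left them, time stands still between calls to the robot, and variables do not carry over. Pictures are saved under pics/ and viewed, and the job is handed in when it is done.

Besides the shell and the picture viewer there is one more tool, called after "Request:" as name(argument=value, ...) on one line, values as JSON. move_arm: Moves the arm, as the interface text tells. Its arguments: {"type":"object","properties":{"deltas":{"type":"array"},"hand":{"type":"number"},"squeeze":{"type":"number"}},"required":["deltas"]}

```bash
mkdir -p pics; ls; python3 - <<'E'
from rig import r,camera
import cv2,pickle
s=r.get_state(); print(s)
for n in ["side","top","wrist"]:
    c=camera(n); cv2.imwrite(f"pics/{n}0.png",c["pixels"][:,:,::-1]); pickle.dump(c,open(f"pics/{n}0.pkl","wb"))
    print({k:v for k,v in c.items() if k!="pixels"})
E
```

```text
pics
{'t': 0.0, 'joints': array([-1.34799625e+00,  3.42737195e-01,  1.52502489e+00,  2.47113552e-05,
        1.27538692e+00, -1.46038272e-01]), 'joint_velocities': array([ 9.49452194e-04, -1.18151842e-03,  1.21393679e-04, -6.62493481e-04,
        1.60846957e-03, -6.53333210e-05]), 'effort': array([ 1.63969821e-05, -4.33680797e+01, -2.46013659e+01, -2.50736257e-04,
        7.57725618e-03, -2.20332475e-05]), 'tcp_pos': array([ 0.18922248, -0.48940546,  0.30321561]), 'tool_rot': array([ 9.83043289e-01,  1.83371988e-01, -1.80506605e-05, -7.78052628e-04]), 'contact_force': array([-0.25767972,  0.6224373 , -0.26165908]), 'wrist_torque': array([-0.02857847, -0.00649745,  0.06898663]), 'width': 1.0010945571884813}
{'vfov': 56.99191271063481, 'cx': 252.074707476299, 'cy': 193.64417544414908, 'distortion': array([-0.06863496,  0.        ,  0.        ,  0.        ,  0.        ]), 'R': array([[-0.89316149, -0.44965426, -0.00857852],
       [-0.29996087,  0.60981647, -0.73358527],
       [ 0.33509107, -0.65263689, -0.67954328]]), 't': array([0.46026003, 0.30199894, 0.70519475])}
{'vfov': 52.95290
[... 178 characters left out ...]
92391, -0.01158823],
       [-0.98905217,  0.00589175, -0.14744859],
       [ 0.14750565,  0.01083782, -0.98900183]]), 't': array([-0.06788555,  0.56813058,  1.06857385])}
{'vfov': 60.55010532770289, 'cx': 251.56465276450038, 'cy': 190.4643406594564, 'distortion': array([-0.00750939,  0.        ,  0.        ,  0.        ,  0.        ]), 'tool_from_camera': array([[ 2.78265780e-04, -9.44648318e-01, -3.28084559e-01,
         8.43697899e-02],
       [ 9.99999822e-01,  4.36049168e-04, -4.07356515e-04,
        -1.02565189e-03],
       [ 5.27869646e-04, -3.28084388e-01,  9.44648271e-01,
        -6.96945992e-02],
       [ 0.00000000e+00,  0.00000000e+00,  0.00000000e+00,
         1.00000000e+00]])}
```

View pics/top0.png

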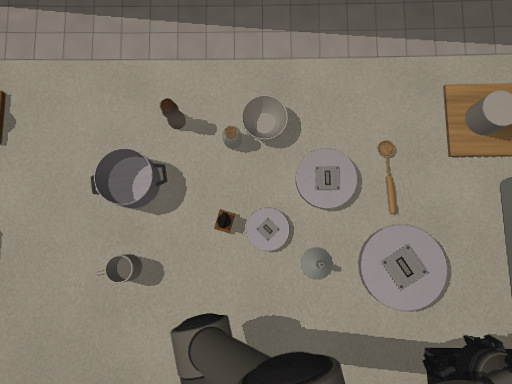

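View pics/side0.png

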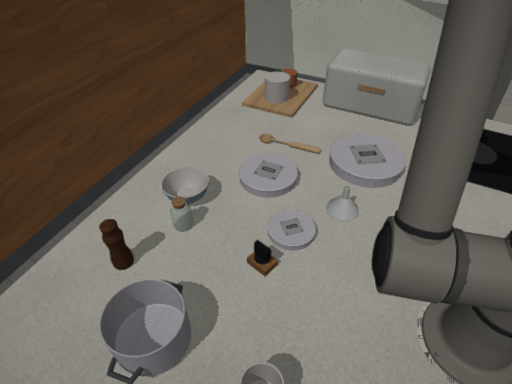

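View pics/wrist0.png

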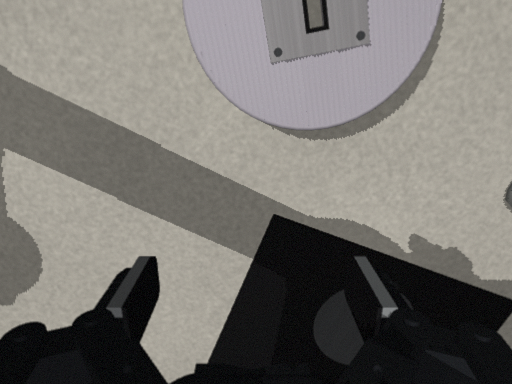

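The top view shows:
- **Lids:** three, at (327,178) about 62 px across, (268,229) about 44 px and (404,267) about 87 px. At about 0.36 px/mm, the 175 mm lid is the one at (327,178).
- **Knob:** only one black knob in a rest, at (225,220). The dark gripper shape at (480,360) is not a candidate.
- **Pot:** the one with handles at (125,178). The grey can at (490,112) is ruled out.

Next I'll measure these and take close crops to check.

```bash
cat > h.py <<'E'
import numpy as np,cv2,pickle
from scipy.spatial.transform import Rotation as Ro
def K(c):
    f=192/np.tan(np.radians(c["vfov"]/2)); return np.array([[f,0,c["cx"]],[0,f,c["cy"]],[0,0,1]])
def ext(c,s=None):
    if "R" in c: return np.array(c["R"]),np.array(c["t"])
    T=np.eye(4);T[:3,:3]=Ro.from_quat(s["tool_rot"]).as_matrix();T[:3,3]=s["tcp_pos"]
    M=np.linalg.inv(T@np.array(c["tool_from_camera"])); return M[:3,:3],M[:3,3]
def ray(c,p,s=None):
    R,t=ext(c,s); p=np.array(p,float).reshape(-1,1,2)
    u=cv2.undistortPoints(p,K(c),np.array(c["distortion"]))[:,0]
    d=np.c_[u,np.ones(len(u))]@R; return -R.T@t,d
def plane(c,p,z,s=None):
    o,d=ray(c,p,s); return o+d*((z-o[2])/d[:,2])[:,None]
def proj(c,X,s=None):
    R,t=ext(c,s); return cv2.projectPoints(np.array(X,float).reshape(-1,1,3),cv2.Rodrigues(R)[0],t,K(c),np.array(c["distortion"]))[0][:,0]
def circ(P):
    A=np.c_[2*P[:,:2],np.ones(len(P))];b=(P[:,:2]**2).sum(1);x=np.linalg.lstsq(A,b,rcond=None)[0]
    return x[:2],np.sqrt(x[2]+x[0]**2+x[1]**2)
E
python3 - <<'E'
from h import *
top=pickle.load(open("pics/top0.pkl","rb"));side=pickle.load(open("pics/side0.pkl","rb"))
a=top["pixels"][150:290,80:460]; 
cv2.imwrite("pics/tc0.png",cv2.resize(np.ascontiguousarray(a[:,:190,::-1]),None,fx=4,fy=4,interpolation=2))
cv2.imwrite("pics/tc1.png",cv2.resize(np.ascontiguousarray(a[:80,190:,::-1]),None,fx=4,fy=4,interpolation=2))
b=side["pixels"][140:360,80:320]
cv2.imwrite("pics/sc0.png",cv2.resize(np.ascontiguousarray(b[:,:,::-1]),None,fx=2.7,fy=2.7,interpolation=2))
# rough
print("lid",plane(top,[[327,178],[297,178],[358,178]],.0325))
print("knob",plane(top,[[224,220]],.06))
E
```

```text
lid [[ 0.60256421 -0.28464959  0.0325    ]
 [ 0.60314669 -0.19767457  0.0325    ]
 [ 0.60194824 -0.37403482  0.0325    ]]
knob [[0.48003134 0.01185462 0.06      ]]
```

View pics/tc0.png

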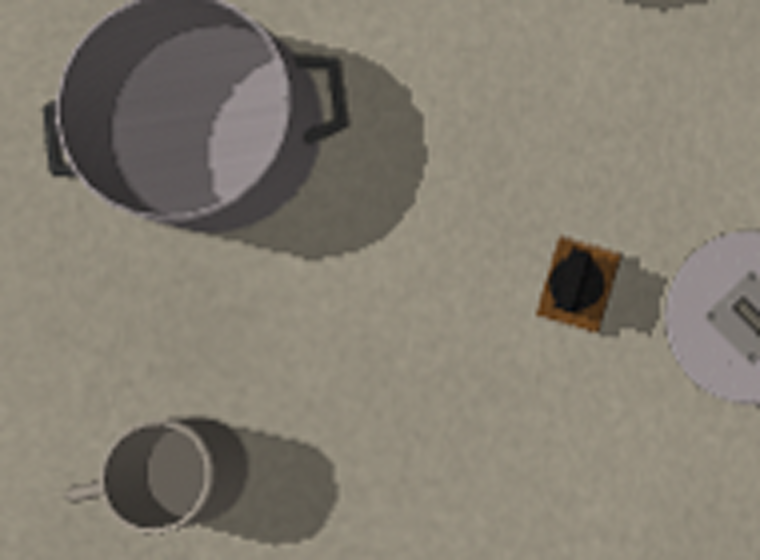

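View pics/tc1.png

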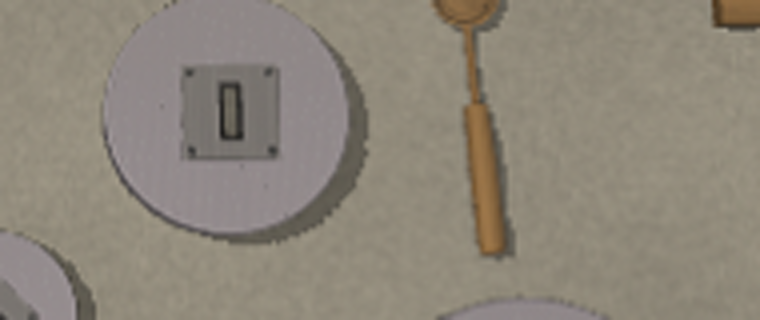

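View pics/sc0.png

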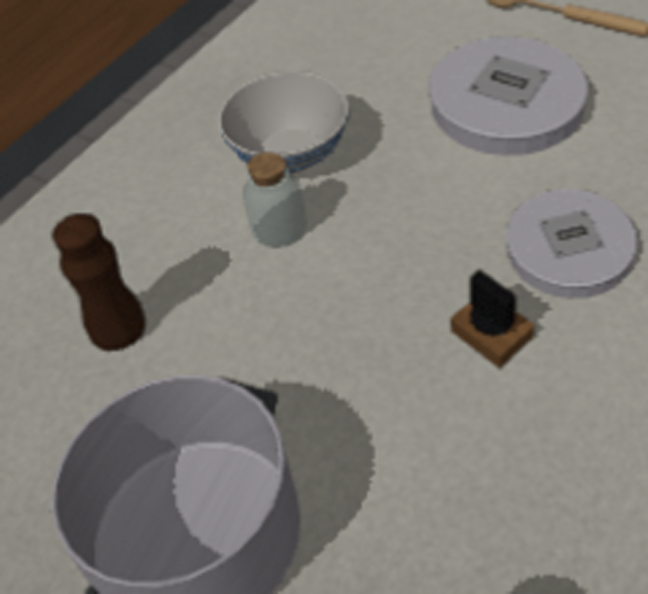

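The close crop confirms that the chosen lid is about 176 mm across with a 10x36 mm slot, and that the knob stands in its rest. I'll move above the knob for a close look.

Request:
move_arm(deltas=[0.032, -0.026, 0, 0, 0.032, -0.026, 0, 0, 0.032, -0.026, 0, 0, 0.032, -0.026, 0, 0, 0.032, -0.026, 0, 0, 0.032, -0.026, 0, 0, 0.032, -0.026, 0, 0, 0.032, -0.026, 0, 0, 0.032, -0.026, 0, 0, 0.032, -0.026, 0, 0])

```text
t: 0.98
tcp_pos: [0.3945, -0.1299, 0.304]
tool_rot: [0.983, 0.183, 0.0, 0.0]
contact_force: [1.1, 0.1, -0.1]
width: 1.001
```

Request:
move_arm(deltas=[0.032, -0.026, 0, 0, 0.032, -0.026, 0, 0, 0.032, -0.026, 0, 0, 0.032, -0.026, 0, 0, 0, 0, 0, 6, 0, 0, 0, 6, 0, 0, 0, 6, 0, 0, 0, 6, 0, 0, 0, 6, 0, 0, 0, 6])

```text
t: 1.82
tcp_pos: [0.4758, 0.0114, 0.3036]
tool_rot: [0.991, -0.132, -0.0, 0.0]
contact_force: [0.6, 0.3, -0.5]
width: 1.0
```

```bash
cat >> h.py <<'E'
def shot(n,name="wrist"):
    from rig import r,camera
    s=r.get_state(); c=camera(name); c["s"]=s
    cv2.imwrite(f"pics/{n}.png",c["pixels"][:,:,::-1]); pickle.dump(c,open(f"pics/{n}.pkl","wb"))
    M=Ro.from_quat(s["tool_rot"]).as_matrix()
    print("t",round(s["t"],2),"tcp",s["tcp_pos"].round(4),"yaw",np.degrees(np.arctan2(M[1,0],M[0,0])).round(2),"j",s["joints"].round(2),"F",s["contact_force"].round(1),"w",round(s["width"]*85.4,1))
    return c,s
E
python3 - <<'E'
from h import *
shot("w1")
E
```

```text
t 1.82 tcp [0.4758 0.0114 0.3036] yaw -15.15 j [-0.14  0.25  1.65 -0.    1.24  1.7 ] F [ 0.6  0.3 -0.5] w 85.4
```

View pics/w1.png

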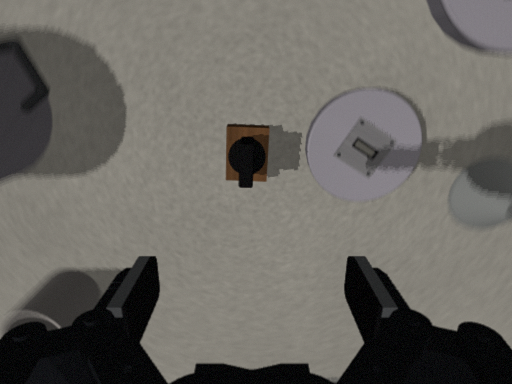

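The knob and rest appear at (247,157), nearly aligned with the tool. Now I'll measure the rest's outline and the grip.

```bash
python3 - <<'E'
from h import *
for n in ["w1","top0"]:
    c=pickle.load(open(f"pics/{n}.pkl","rb")); s=c.get("s")
    p=c["pixels"]; hsv=cv2.cvtColor(p,cv2.COLOR_RGB2HSV)
    k0=proj(c,[[.475,.012,.02]],s)[0].astype(int); m=np.zeros(p.shape[:2],np.uint8)
    sl=np.s_[max(0,k0[1]-55):k0[1]+55,k0[0]-45:k0[0]+45]
    w=(hsv[...,0]<25)&(hsv[...,1]>110)&(hsv[...,2]>60); b=p.max(2)<45
    mm=np.zeros_like(m); mm[sl]=(w|b)[sl]
    wm=np.zeros_like(m);wm[sl]=w[sl]
    bm=np.zeros_like(m);bm[sl]=b[sl]
    for nm,q in (("wood",wm),("black",bm)):
        ct=max(cv2.findContours(q,0,cv2.CHAIN_APPROX_NONE)[0],key=cv2.contourArea)[:,0]
        z=.02 if nm=="wood" else .07
        P=plane(c,ct,z,s); print(n,nm,cv2.boundingRect(ct),end=" ")
        rr=cv2.minAreaRect((P[:,:2]*1000).astype(np.float32)); print(rr)
c=pickle.load(open("pics/w1.pkl","rb"));a=c["pixels"][100:210,190:310,::-1]
cv2.imwrite("pics/w1c.png",cv2.resize(np.ascontiguousarray(a),None,fx=5,fy=5,interpolation=2))
# predicted
E
```

```text
w1 wood (226, 127, 43, 53) ((480.3855285644531, 16.52604103088379), (44.1816520690918, 59.19209289550781), 72.3079833984375)
w1 black (228, 137, 38, 50) ((483.6976623535156, 14.963909149169922), (34.93012619018555, 47.73039245605469), 74.867919921875)
top0 wood (214, 210, 21, 23) ((480.4115905761719, 14.833246231079102), (46.14724349975586, 57.05847930908203), 73.46573638916016)
top0 black (217, 212, 14, 16) ((478.0108642578125, 12.356071472167969), (35.57399368286133, 38.950653076171875), 44.99265670776367)
```

View pics/w1c.png

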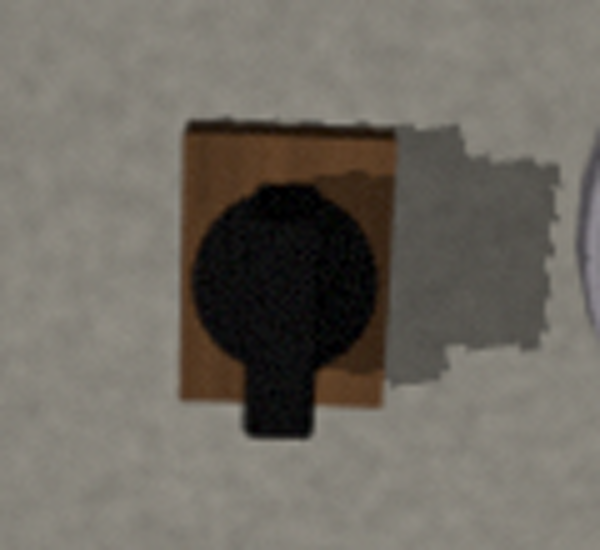

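```bash
python3 - <<'E'
from h import *
c=pickle.load(open("pics/w1.pkl","rb"));s=c["s"]
f=plane(c,[[246.9,155.4]],.03,s)[0];a=np.radians(-17.4);ux=np.array([np.cos(a),np.sin(a)])
g=plane(c,[[245.9,187.6]],.07,s)[0]
print(f,g, "centre from grip",g[:2]+.022*ux)
M=Ro.from_quat(s["tool_rot"]).as_matrix()
for C in (f[:2],g[:2]+.022*ux,[.4804,.0157]):
    d=np.r_[C,.3]-s["tcp_pos"]; print((M.T@d).round(4))
E
```

```text
[0.48102836 0.01592129 0.03      ] [0.45927377 0.02235584 0.07      ] centre from grip [0.48026706 0.01577695]
[ 0.0039 -0.0057  0.0036]
[ 0.0032 -0.0053  0.0036]
[ 0.0033 -0.0053  0.0036]
```

Request:
move_arm(deltas=[0.0034, -0.0054, 0, 2.2, 0, 0, 0.024, 0, 0, 0, 0.024, 0, 0, 0, 0.024, 0, 0, 0, 0.024, 0, 0, 0, 0.024, 0, 0, 0, 0.024, 0, 0, 0, 0, 0], hand=0.045, squeeze=40)

```text
t: 2.53
tcp_pos: [0.4783, 0.0159, 0.156]
tool_rot: [0.989, -0.147, -0.004, 0.0]
contact_force: [-1.3, 0.5, -0.5]
width: 0.526
```

```bash
python3 - <<'E'
from h import *
shot("w2")
E
```

```text
t 2.53 tcp [0.4783 0.0159 0.156 ] yaw -16.95 j [-0.13  0.44  1.84 -0.    0.87  1.74] F [-1.3  0.5 -0.5] w 44.9
```

View pics/w2.png

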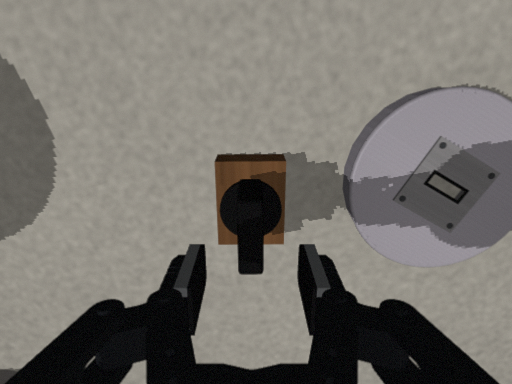

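The knob is centred between the fingers, around column 250, and aligned. I'll descend and close.

Request:
move_arm(deltas=[0, 0, 0.015, 0, 0, 0, 0.015, 0, 0, 0, 0.0145, 0, 0, 0, 0, 0, 0, 0, 0, 0, 0, 0, 0, 0])

```text
t: 3.08
tcp_pos: [0.4815, 0.0156, 0.1169]
tool_rot: [0.989, -0.148, 0.001, 0.0]
contact_force: [0.0, -0.2, -0.4]
width: 0.528
```

Request:
move_arm(deltas=[0, 0, 0, 0, 0, 0, 0, 0, 0, 0, 0, 0, 0, 0, 0, 0, 0, 0, 0, 0, 0, 0, 0, 0], hand=0, squeeze=70)

```text
t: 3.58
tcp_pos: [0.4811, 0.0156, 0.1164]
tool_rot: [0.989, -0.148, 0.001, 0.0]
contact_force: [-1.5, 0.1, 6.0]
width: 0.151
```

```bash
python3 - <<'E'
from h import *
shot("w3")
E
```

```text
t 3.58 tcp [0.4811 0.0156 0.1164] yaw -17.06 j [-0.13  0.51  1.87 -0.    0.76  1.74] F [-1.5  0.1  6. ] w 12.9
```

View pics/w3.png

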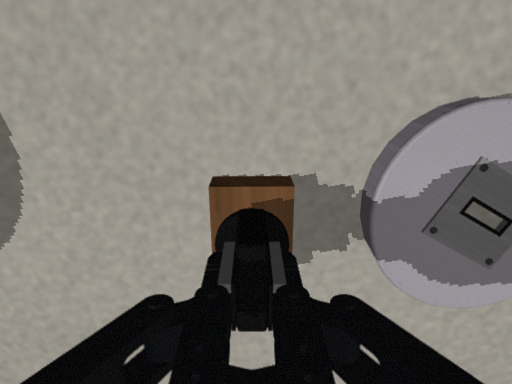

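The grasp sits about 8 mm above the grip's middle. I'll regrasp 6 mm lower to hold it better.

Request:
move_arm(deltas=[0, 0, 0, 0, 0, 0, 0, 0, 0, 0, 0.003, 0, 0, 0, 0.003, 0, 0, 0, 0, 0, 0, 0, 0, 0], hand=0.03)

```text
t: 4.13
tcp_pos: [0.4804, 0.0157, 0.109]
tool_rot: [0.989, -0.148, -0.0, 0.0]
contact_force: [-0.4, -0.0, 0.5]
width: 0.351
```

Request:
move_arm(deltas=[0, 0, 0, 0, 0, 0, 0, 0, 0, 0, 0, 0, 0, 0, 0, 0, 0, 0, 0, 0, 0, 0, 0, 0], hand=0, squeeze=80)

```text
t: 4.63
tcp_pos: [0.4807, 0.0157, 0.1094]
tool_rot: [0.989, -0.148, 0.0, 0.0]
contact_force: [0.0, 0.6, 1.0]
width: 0.15
```

Request:
move_arm(deltas=[0, 0, -0.005, 0, 0, 0, -0.01, 0, 0, 0, -0.02, 0, 0, 0, -0.03, 0, 0, 0, -0.035, 0, 0, 0, -0.04, 0, 0, 0, -0.04, 0, 0, 0, 0, 0])

```text
t: 5.3
tcp_pos: [0.483, 0.0154, 0.2971]
tool_rot: [0.989, -0.148, 0.007, -0.0]
contact_force: [1.3, -0.8, -0.6]
width: 0.154
```

```bash
python3 - <<'E'
from h import *
shot("w4"); c,s=shot("s4","side")
a=c["pixels"][130:330,160:360,::-1]
cv2.imwrite("pics/s4c.png",cv2.resize(np.ascontiguousarray(a),None,fx=3,fy=3,interpolation=2))
E
```

```text
t 5.3 tcp [0.483  0.0154 0.2971] yaw -17.06 j [-0.13  0.27  1.65 -0.    1.21  1.74] F [ 1.3 -0.8 -0.6] w 13.1
t 5.35 tcp [0.482  0.0155 0.2936] yaw -17.06 j [-0.13  0.27  1.66 -0.    1.2   1.74] F [ 0.7 -0.5 -1.5] w 12.9
```

View pics/w4.png

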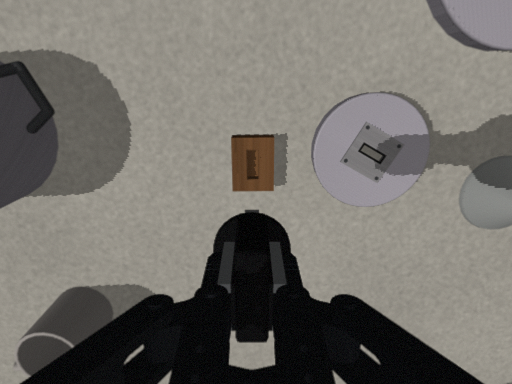

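View pics/s4c.png

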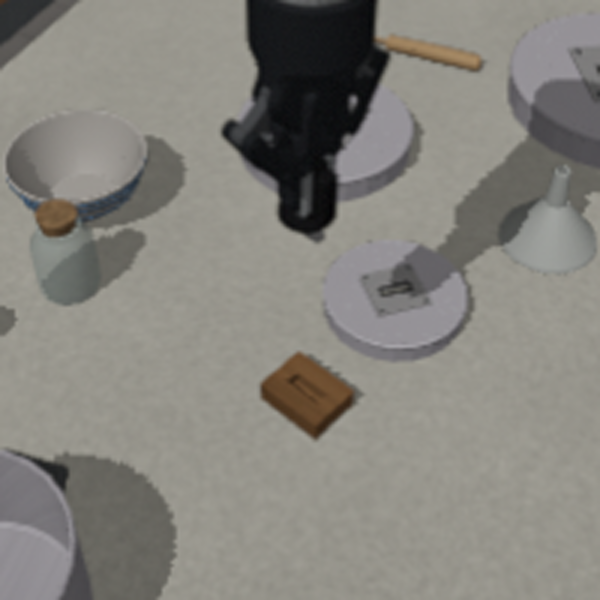

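The knob is held upright, with its foot visible at (252,212) and the rest empty at (252,163). I'll go over the lid now, with the tool slightly short of it so the slot is visible.

Request:
move_arm(deltas=[0.01, 0.015, 0, 0, 0.02, 0.03, 0, 0, 0.02, 0.032, 0, 0, 0.02, 0.032, 0, 0, 0.02, 0.032, 0, 0, 0.02, 0.032, 0, 0, 0.02, 0.032, 0, 0, 0.02, 0.03, 0, -5, 0.012, 0.02, 0, -6, 0.003, 0.006, 0, -6])

```text
t: 6.23
tcp_pos: [0.5645, -0.2851, 0.2861]
tool_rot: [1.0, 0.0, -0.002, -0.001]
contact_force: [-0.4, -0.5, -2.2]
width: 0.15
```

Request:
move_arm(deltas=[0, 0, 0, 0, 0, 0, 0, 0, 0, 0, 0, 0, 0, 0, 0, 0])

```text
t: 6.57
tcp_pos: [0.5647, -0.2801, 0.289]
tool_rot: [1.0, -0.001, -0.0, -0.0]
contact_force: [1.4, 0.3, -1.0]
width: 0.151
```

```bash
python3 - <<'E'
from h import *
shot("w5")
E
```

```text
t 6.57 tcp [ 0.5647 -0.2801  0.289 ] yaw -0.12 j [-0.58  0.55  1.23  0.    1.36  0.99] F [ 1.4  0.3 -1. ] w 12.9
```

View pics/w5.png

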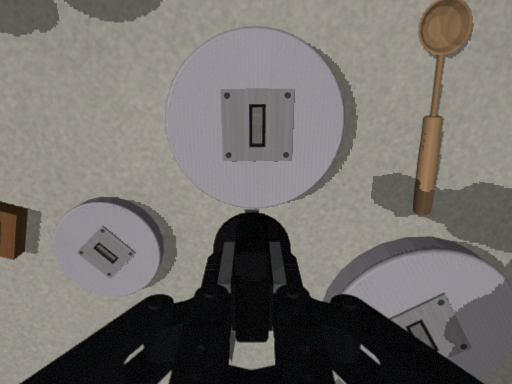

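The target lid's slot is clear at (257,125) and nearly aligned with the tool. The next step is to measure the slot, the lid circle, the foot tip and the pot.

```bash
cat > m.py <<'E'
from h import *
import sys
def slot(c,s,z,ctr,r=40,thr=60):
    p=c["pixels"].max(2); x,y=ctr; m=np.zeros(p.shape,np.uint8)
    m[y-r:y+r,x-r//2:x+r//2]=(p<thr)[y-r:y+r,x-r//2:x+r//2]
    cs=cv2.findContours(m,0,cv2.CHAIN_APPROX_NONE)[0]
    ct=max(cs,key=cv2.contourArea)[:,0]
    (cx,cy),wh,an=cv2.minAreaRect((plane(c,ct,z,s)[:,:2]*1000).astype(np.float32))
    return (cx,cy),wh,an,cv2.boundingRect(ct)
E
python3 - <<'E'
from m import *
c=pickle.load(open("pics/w5.pkl","rb"));s=c["s"]
print("slot",slot(c,s,.0325,(257,125)))
p=c["pixels"];hsv=cv2.cvtColor(p,cv2.COLOR_RGB2HSV)
f=p.astype(int); print(p[60,257],p[60,140],p[100,235],p[125,257],p[125,251])
# lid disc by bluish (b>g)
m=((f[...,2]-f[...,1]>4)).astype(np.uint8); m[205:]=0; m[:, :150]=0; m[:,360:]=0
m=cv2.morphologyEx(m,cv2.MORPH_OPEN,np.ones((3,3)))
ct=max(cv2.findContours(m,0,cv2.CHAIN_APPROX_NONE)[0],key=cv2.contourArea)[:,0]
ct=ct[ct[:,1]<203]
print("lid",circ(plane(c,ct,.027+.0,s)),cv2.boundingRect(ct))
print("lidz.0325",circ(plane(c,ct,.0325,s)))
pr=lambda P:proj(c,(Ro.from_quat(s["tool_rot"]).as_matrix()@np.array(P).T).T+s["tcp_pos"],s)
print("foot end pred",pr([[.014,0,.1013],[.014,.004,.0953],[.014,-.004,.0953]]))
a=p[60:230,170:350,::-1]
cv2.imwrite("pics/w5c.png",cv2.resize(np.ascontiguousarray(a),None,fx=4,fy=4,interpolation=2)[:600])
# pot from top
c=pickle.load(open("pics/top0.pkl","rb"));p=c["pixels"]
k=proj(c,[[.58,.3,.1]]);print(k)
cv2.imwrite("pics/potc.png",cv2.resize(np.ascontiguousarray(p[140:220,80:180,::-1]),None,fx=7,fy=7,interpolation=2))
E
```

```text
slot ((602.7960815429688, -284.2647399902344), (15.428298950195312, 40.937599182128906), 89.7507095336914, (249, 104, 17, 43))
[147 143 149] [152 148 138] [120 117 117] [101  99  91] [25 24 24]
lid (array([ 0.60254144, -0.28188131]), np.float64(0.08816188426811802)) (166, 27, 178, 176)
lidz.0325 (array([ 0.60330894, -0.28184261]), np.float64(0.08669979387020325))
foot end pred [[253.15882614 208.30838228]
 [260.55964059 212.49913809]
 [245.84748868 212.49239659]]
[[117.48968994 183.0320996 ]]
```

View pics/w5c.png

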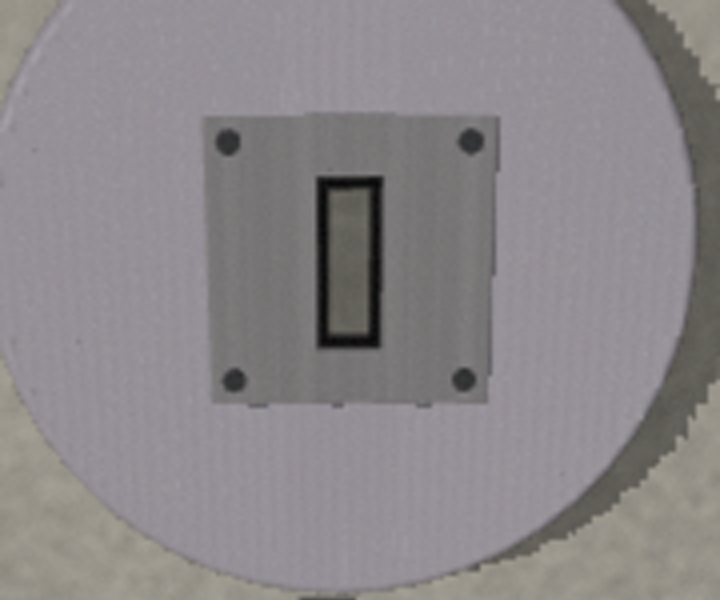

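View pics/potc.png

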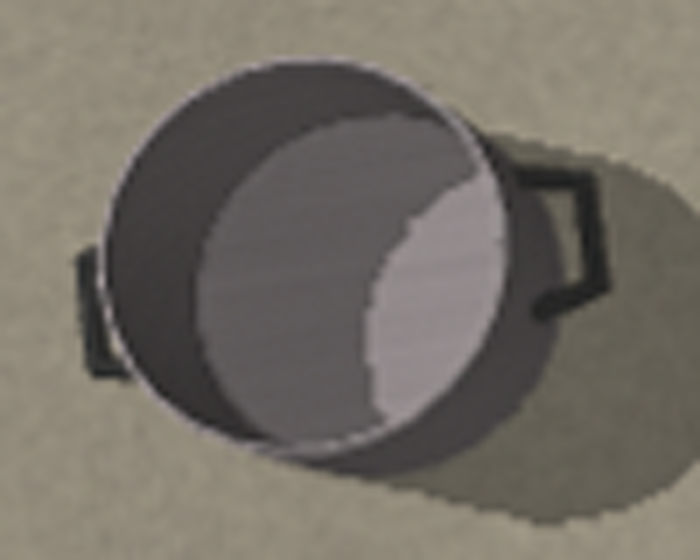

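The slot centre is at (0.6028, -0.2843), 2.4 mm off the lid's centre in y. The foot projects where predicted. I'll descend to about 15 mm above the plate and look again.

Request:
move_arm(deltas=[0.019, 0.002, 0.01, 0, 0.019, 0.002, 0.02, 0, 0, 0, 0.03, 0, 0, 0, 0.03, 0, 0, 0, 0.025, 0, 0, 0, 0.015, 0, 0, 0, 0.008, 0, 0, 0, 0, 0, 0, 0, 0, 0, 0, 0, 0, 0])

```text
t: 7.45
tcp_pos: [0.6036, -0.2856, 0.1532]
tool_rot: [1.0, -0.001, 0.001, 0.001]
contact_force: [0.5, 0.2, -1.1]
width: 0.147
```

Request:
move_arm(deltas=[0, 0, 0, 0, 0, 0, 0, 0])

```text
t: 7.62
tcp_pos: [0.6034, -0.2856, 0.1529]
tool_rot: [1.0, -0.001, 0.001, 0.001]
contact_force: [0.5, -0.5, -1.2]
width: 0.15
```

```bash
python3 - <<'E'
from m import *
c,s=shot("w6"); p=c["pixels"]
cv2.imwrite("pics/w6c.png",cv2.resize(np.ascontiguousarray(p[130:280,160:350,::-1]),None,fx=4,fy=4,interpolation=2))
pr=lambda P:proj(c,(Ro.from_quat(s["tool_rot"]).as_matrix()@np.array(P).T).T+s["tcp_pos"],s)
print("foot end pred",pr([[.014,.004,.1013],[.014,-.004,.1013],[.014,.004,.0953],[.014,-.004,.0953]]))
E
```

```text
t 7.62 tcp [ 0.6034 -0.2856  0.1529] yaw -0.07 j [-0.56  0.74  1.28 -0.    1.13  1.02] F [ 0.5 -0.5 -1.2] w 12.8
foot end pred [[260.29153147 208.30886756]
 [246.03140493 208.302405  ]
 [260.56216156 212.49626945]
 [245.85030257 212.48954171]]
```

View pics/w6c.png

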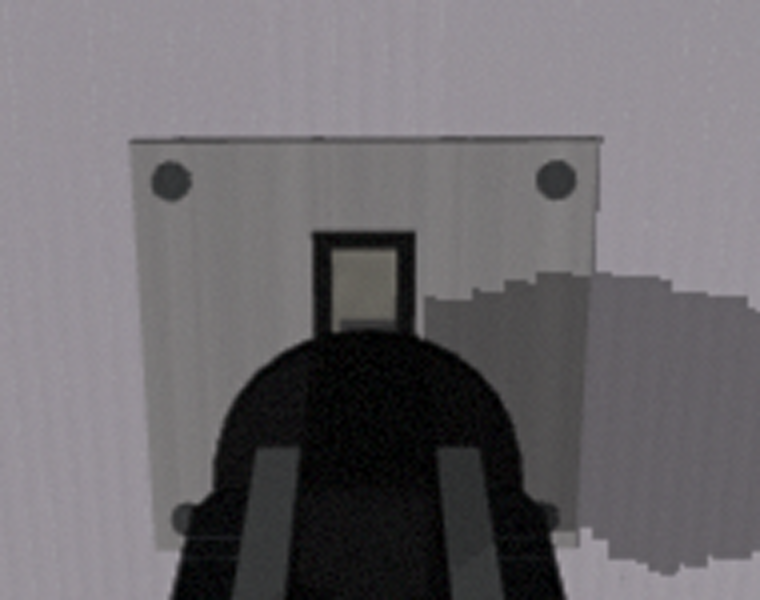

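```bash
python3 - <<'E'
from m import *
c=pickle.load(open("pics/w6.pkl","rb"));s=c["s"]
p=c["pixels"].max(2).astype(int)
for row in (190,195,200,205,208,211): print(row,p[row,234:268])
P=plane(c,[[238.25,190],[263.75,190],[251,188.3]],.0325,s);print(P)
M=Ro.from_quat(s["tool_rot"]).as_matrix();print(((P-s["tcp_pos"])@M).round(4))
o,d=ray(c,[[245.2,211],[258.8,211],[252,211]],s)
# foot end top edge at z tool .0953
q=((o-s["tcp_pos"])@M,d@M);print(q[0]+q[1]*((.0953-q[0][2])/q[1][:,2])[:,None])
E
```

```text
190 [124 126 126 119  51  17  21  22  13  18  12  20  17  19  15  13  16  13
  12  20  11  13  16  13  19  17  23  19  13  37 113 123 122 123]
195 [127 123 124 122  50  17  17  10  30  94  98  99 101 100  99 103 102 101
 101 101 101 103 101 103 105  45  21  11  17  39 115 121 122 126]
200 [126 126 124 122  51  12  22  23  25  88 104 105 106 103 103 101  99 103
 100  98 102 101 101 104 104  45  15  19  13  37 117 120 124 127]
205 [126 125 124 121  61  22  21  14  26  88 101 101 101  98 100  99  98 101
 104 103 103 104 103 101  85  36  17  21  17  37 119 120  85  78]
208 [125 125 125 121  62  20  20  13  33  84  97  99  98  97  96 101 100  98
 100 101 102  96 101  98  81  31  15  15  15  38 119 121  86  83]
211 [125 125 122 120  60  19  15  19  31  86  87  60  55  52  54  54  54  54
  54  57  54  53  50  50  46  25  19  20  20  55 121 121  85  80]
[[ 0.62186869 -0.27677193  0.0325    ]
 [ 0.62184842 -0.29236712  0.0325    ]
 [ 0.62295595 -0.28457101  0.0325    ]]
[[ 0.0183 -0.009   0.1204]
 [ 0.0183  0.0065  0.1204]
 [ 0.0194 -0.0013  0.1204]]
[[ 0.0148764  -0.00434829  0.0953    ]
 [ 0.01488007  0.00303516  0.0953    ]
 [ 0.01487828 -0.00065652  0.0953    ]]
```

The slot centre is 0.7 mm to tool -y of the foot. I'll shift by that and descend gently, watching the force.

Request:
move_arm(deltas=[-0.0008, -0.0007, 0.003, 0, 0, 0, 0.005, 0, 0, 0, 0.005, 0, 0, 0, 0.003, 0, 0, 0, 0.002, 0, 0, 0, 0, 0, 0, 0, 0, 0])

```text
t: 8.25
tcp_pos: [0.6021, -0.2847, 0.1332]
tool_rot: [1.0, -0.001, -0.0, -0.0]
contact_force: [0.1, -0.2, -1.5]
width: 0.152
```

```bash
python3 - <<'E'
from m import *
c,s=shot("w7"); p=c["pixels"]
cv2.imwrite("pics/w7c.png",cv2.resize(np.ascontiguousarray(p[130:280,160:350,::-1]),None,fx=4,fy=4,interpolation=2))
E
```

```text
t 8.25 tcp [ 0.6021 -0.2847  0.1332] yaw -0.07 j [-0.56  0.76  1.3  -0.    1.09  1.02] F [ 0.1 -0.2 -1.5] w 13.0
```

View pics/w7c.png

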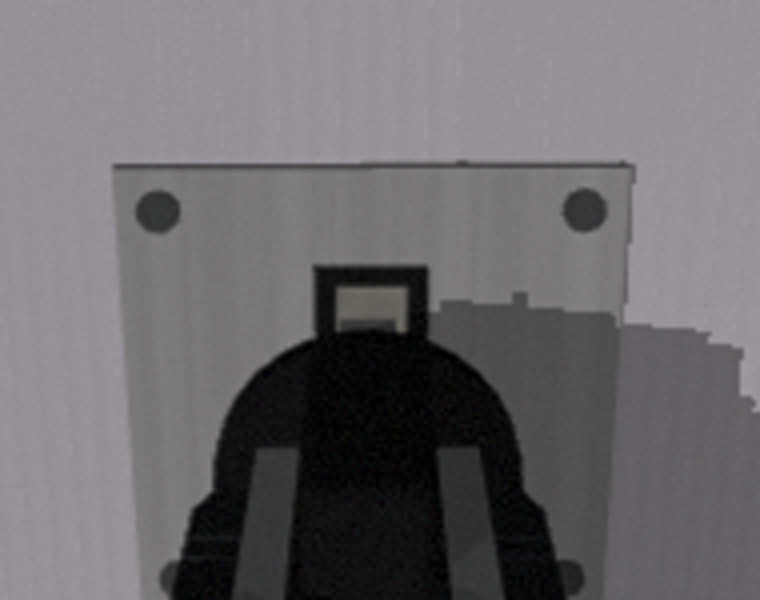

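Request:
move_arm(deltas=[0, 0.0004, 0.001, 0, 0, 0, 0.002, 0, 0, 0, 0.002, 0, 0, 0, 0.001, 0, 0, 0, 0, 0])

```text
t: 8.72
tcp_pos: [0.602, -0.285, 0.127]
tool_rot: [1.0, -0.001, -0.0, -0.0]
contact_force: [0.8, 0.7, -0.4]
width: 0.154
```

The foot entered the slot with no force. I'll continue down.

Request:
move_arm(deltas=[0, 0, 0.002, 0, 0, 0, 0.003, 0, 0, 0, 0.002, 0, 0, 0, 0.001, 0, 0, 0, 0, 0, 0, 0, 0, 0])

```text
t: 9.22
tcp_pos: [0.6021, -0.2851, 0.1193]
tool_rot: [1.0, -0.001, -0.0, -0.0]
contact_force: [0.3, 0.0, -1.5]
width: 0.153
```

```bash
python3 - <<'E'
from m import *
c,s=shot("w8")
E
```

```text
t 9.22 tcp [ 0.6021 -0.2851  0.1193] yaw -0.07 j [-0.56  0.77  1.31 -0.    1.06  1.01] F [ 0.3  0.  -1.5] w 13.1
```

View pics/w8.png

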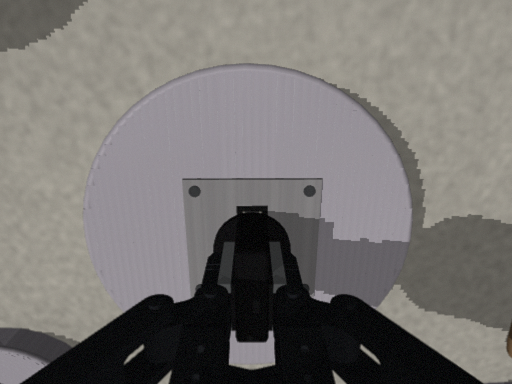

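The foot is through, with its middle about 11.5 mm below the plate's top. I'll make the quarter turn of roll -90°, in stages.

Request:
move_arm(deltas=[0, 0, 0.001, -3, 0, 0, 0, -4, 0, 0, 0, -5, 0, 0, 0, -5, 0, 0, 0, -5, 0, 0, 0, -5, 0, 0, 0, -3, 0, 0, 0, 0])

```text
t: 9.93
tcp_pos: [0.6022, -0.2852, 0.1186]
tool_rot: [0.966, 0.259, 0.0, 0.0]
contact_force: [-0.5, -0.5, -0.7]
width: 0.149
```

Request:
move_arm(deltas=[0, 0, 0, -4, 0, 0, 0, -5, 0, 0, 0, -5, 0, 0, 0, -5, 0, 0, 0, -5, 0, 0, 0, -3, 0, 0, 0, 0])

```text
t: 10.52
tcp_pos: [0.6022, -0.2851, 0.1185]
tool_rot: [0.879, 0.477, 0.0, 0.0]
contact_force: [0.6, 0.8, -0.2]
width: 0.15
```

Request:
move_arm(deltas=[0, 0, 0, -4, 0, 0, 0, -5, 0, 0, 0, -5, 0, 0, 0, -5, 0, 0, 0, -5, 0, 0, 0, -5, 0, 0, 0, -4, 0, 0, 0, 0, 0, 0, 0, 0])

```text
t: 11.27
tcp_pos: [0.6022, -0.2851, 0.1185]
tool_rot: [0.709, 0.705, -0.0, 0.0]
contact_force: [-0.4, -0.8, -1.5]
width: 0.154
```

```bash
python3 - <<'E'
from m import *
c,s=shot("w9")
print(s["wrist_torque"])
E
```

```text
t 11.27 tcp [ 0.6022 -0.2851  0.1185] yaw 89.69 j [-0.56  0.77  1.31 -0.    1.06 -0.55] F [-0.4 -0.8 -1.5] w 13.2
[-0.04492046 -0.03853832  0.02749469]
```

View pics/w9.png

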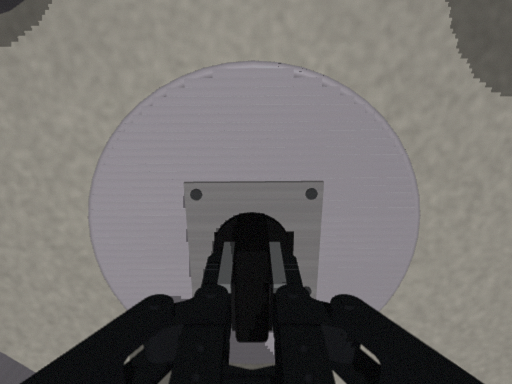

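The knob turned freely. I'll firm up the grip and lift gently.

Request:
move_arm(deltas=[0, 0, 0, 0, 0, 0, -0.001, 0, 0, 0, -0.001, 0, 0, 0, -0.001, 0, 0, 0, -0.001, 0, 0, 0, -0.001, 0, 0, 0, -0.001, 0, 0, 0, -0.002, 0, 0, 0, -0.002, 0], squeeze=110)

```text
t: 12.07
tcp_pos: [0.6018, -0.2849, 0.1278]
tool_rot: [0.708, 0.707, -0.0, -0.001]
contact_force: [-0.3, -0.6, -7.5]
width: 0.147
```

Request:
move_arm(deltas=[0, 0, -0.004, 0, 0, 0, -0.008, 0, 0, 0, -0.012, 0, 0, 0, -0.016, 0, 0, 0, -0.016, 0, 0, 0, -0.012, 0, 0, 0, -0.008, 0, 0, 0, -0.004, 0, 0, 0, 0, 0])

```text
t: 12.82
tcp_pos: [0.6024, -0.2852, 0.2097]
tool_rot: [0.708, 0.707, 0.0, 0.001]
contact_force: [-0.2, 0.0, -6.7]
width: 0.149
```

```bash
python3 - <<'E'
from m import *
shot("w10");shot("s10","side")
c=pickle.load(open("pics/top0.pkl","rb"))
print("mill",plane(c,[[169,104]],.14),"jar",plane(c,[[231,131]],.085))
E
```

```text
t 12.82 tcp [ 0.6024 -0.2852  0.2097] yaw 89.93 j [-0.56  0.68  1.22 -0.    1.24 -0.56] F [-0.2  0.  -6.7] w 12.7
t 12.87 tcp [ 0.6021 -0.2851  0.2085] yaw 89.93 j [-0.56  0.68  1.22 -0.    1.24 -0.56] F [ 0.2  0.4 -6.7] w 12.8
mill [[0.78947157 0.1559093  0.14      ]] jar [[ 0.7299475  -0.00844214  0.085     ]]
```

View pics/w10.png

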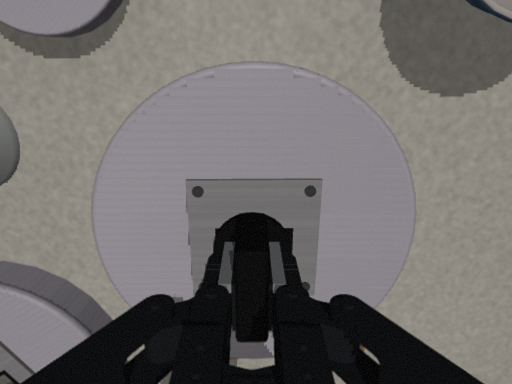

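View pics/s10.png

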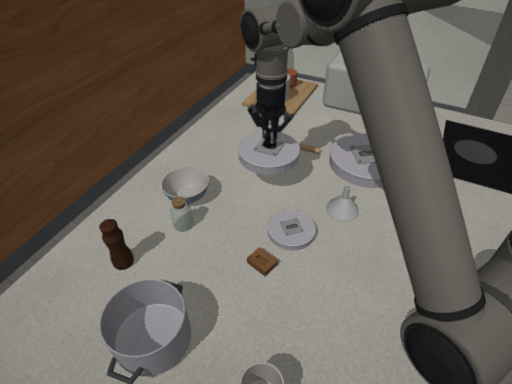

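The lid hangs level from the knob, about 6 N above baseline. Now I'll locate the pot rim from the top and side views.

```bash
python3 - <<'E'
from m import *
c=pickle.load(open("pics/top0.pkl","rb"))
# outer rim points from crop (7x)
pts=np.array([[103,270],[125,175],[170,115],[235,70],[305,57],[380,72],[440,110],[487,165],[508,230],[495,300],[440,385],[360,440],[270,455],[190,420],[135,355]])/7-.43+[80,140]
P=plane(c,pts,.1);C,R=circ(P);print("top",C,R,(np.hypot(*(P[:,:2]-C).T)*1000).round(1))
c=pickle.load(open("pics/side0.pkl","rb"))
a=c["pixels"][275:384,90:205,::-1]
cv2.imwrite("pics/pots.png",cv2.resize(np.ascontiguousarray(a),None,fx=5,fy=5,interpolation=2))
th=np.linspace(0,2*np.pi,60)
b=c["pixels"][:,:,::-1].copy()
b=cv2.resize(np.ascontiguousarray(b[275:384,90:205]),None,fx=5,fy=5,interpolation=2)
for q in proj(c,np.c_[C[0]+.08*np.cos(th),C[1]+.08*np.sin(th),.1+0*th]): cv2.circle(b,tuple(int(v) for v in ((q-[90,275]+.5)*5-.5)),1,(0,0,255),-1)
cv2.imwrite("pics/pots2.png",b)
E
```

```text
top [0.6006264  0.28581293] 0.07789674217241067 [78.2 77.9 78.  79.4 78.5 77.  76.2 78.1 79.6 77.5 76.2 78.2 80.4 77.7
 75.4]
```

View pics/pots2.png

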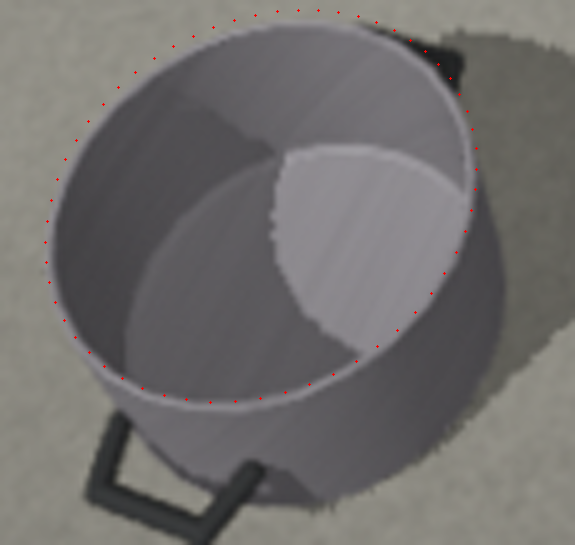

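```bash
cat > pot.py <<'E'
from m import *
from scipy.ndimage import map_coordinates
from scipy.optimize import least_squares
def rim(c,s,C,R=.0785,z=.1,ths=np.arange(0,360,4),w=.006,q=15):
    g=c["pixels"].astype(float).mean(2); out=[]
    for th in np.radians(ths):
        rr=np.linspace(R-w,R+w,41)
        P=np.c_[C[0]+rr*np.cos(th),C[1]+rr*np.sin(th),z+0*rr]; u=proj(c,P,s)
        if (u<1).any() or (u[:,0]>510).any() or (u[:,1]>382).any(): continue
        v=map_coordinates(g,[u[:,1],u[:,0]],order=1)
        k=v.argmax()
        if 2<k<38 and v[k]-v[0]>q and v[k]-v[-1]>q: out.append(P[k,:2])
    return np.array(out)
E
python3 - <<'E'
from pot import *
for n in ("top0","side0"):
    c=pickle.load(open(f"pics/{n}.pkl","rb")); C=np.array([.6006,.2858])
    for i in range(6):
        P=rim(c,None,C,q=8,w=.009)
        if len(P)<6: print("few",len(P));break
        f=lambda x:np.hypot(*(P-x[:2]).T)-.0785
        o=least_squares(f,C,loss="soft_l1",f_scale=.001); C=o.x
    print(n,len(P),C,"rms mm",(np.sqrt(np.mean(f(C)**2))*1000).round(2),"free",circ(P), np.degrees(np.arctan2(*(P-C).T[::-1])).round())
E
```

```text
top0 24 [0.60135023 0.28716635] rms mm 0.92 free (array([0.6012763 , 0.28753793]), np.float64(0.0779490218716056)) [   8.   16.   20.   36.   48.   92.   96.  100.  108.  112.  116.  120.
  124.  136. -172. -168. -164. -160. -156.  -68.  -64.  -60.  -40.   -8.]
side0 26 [0.60030904 0.28983904] rms mm 0.47 free (array([0.59894296, 0.28984726]), np.float64(0.07768999260290006)) [  96.  100.  104.  108.  112.  116.  120.  124.  128.  132.  136.  140.
  144.  148.  152. -140. -136. -132. -128. -124. -120. -116. -112. -108.
 -104. -100.]
```

```bash
cat > lid.py <<'E'
from pot import *
def lidc(n,zt=.093,zp=.0898,rmax=270):
    c=pickle.load(open(f"pics/{n}.pkl","rb"));s=c["s"];f=c["pixels"].astype(int);T=np.array(c["tool_from_camera"])
    m=((f[...,2]-f[...,1]>3)).astype(np.uint8); m[rmax:]=0
    m=cv2.morphologyEx(m,cv2.MORPH_OPEN,np.ones((5,5)))
    nl,lab=cv2.connectedComponents(m); m=(lab==lab[130,250]).astype(np.uint8)
    ct=max(cv2.findContours(m,0,cv2.CHAIN_APPROX_NONE)[0],key=cv2.contourArea)[:,0].astype(float)
    def tool(p,z):
        u=cv2.undistortPoints(np.array(p,float).reshape(-1,1,2),K(c),np.array(c["distortion"]))[:,0]
        d=np.c_[u,np.ones(len(u))]@T[:3,:3].T; return T[:3,3]+d*((z-T[2,3])/d[:,2])[:,None]
    P=tool(ct,zt); C=np.array([0.,0]); 
    for i in range(8):
        e=np.abs(np.hypot(*(P[:,:2]-C).T)-.0875)<(.012 if i<3 else .003); Q=P[e,:2]
        C=least_squares(lambda x:np.hypot(*(Q-x).T)-.0875,C,loss="soft_l1",f_scale=.001).x
    print(n,"lid in tool",C.round(4),len(Q),"free",circ(Q))
    return c,tool
E
python3 - <<'E'
from lid import *
c,tool=lidc("w10")
print(tool([[187,180],[322,180],[254.5,180]],.0898).round(4))
for zt in (.091,.0953): lidc("w10",zt)
lidc("w9",.1185-.030)
E
```

```text
w10 lid in tool [0.0043 0.0002] 576 free (array([0.00474746, 0.00021406]), np.float64(0.08716840017914507))
[[ 0.0359 -0.0335  0.0898]
 [ 0.0359  0.0351  0.0898]
 [ 0.0359  0.0008  0.0898]]
w10 lid in tool [0.0041 0.0003] 571 free (array([0.0056654 , 0.00020755]), np.float64(0.08615288176893302))
w10 lid in tool [0.0047 0.0003] 582 free (array([0.00376274, 0.00022541]), np.float64(0.08828363735752938))
w9 lid in tool [0.0043 0.0004] 576 free (array([0.00490463, 0.00038756]), np.float64(0.08700762944131843))
```

Request:
move_arm(deltas=[0, 0, -0.008, 0, 0, 0, -0.016, 0, 0, 0, -0.02, 0, 0, 0, -0.02, 0, 0.004, 0, -0.016, 0, 0.009, 0, -0.008, 0, 0.014, 0, -0.003, 0, 0.019, 0, 0, 0, 0.022, 0, 0, 0, 0.022, 0, 0, 0])

```text
t: 13.75
tcp_pos: [0.6016, -0.1929, 0.2979]
tool_rot: [0.708, 0.707, -0.0, -0.002]
contact_force: [-0.3, 0.0, -6.1]
width: 0.146
```

Request:
move_arm(deltas=[0.022, 0, 0, 0, 0.022, 0, 0, 0, 0.022, 0, 0, 0, 0.022, 0, 0, 0, 0.022, 0, 0, 0, 0.022, 0, 0, 0, 0.022, 0, 0, 0, 0.022, 0, 0, 0, 0.022, 0, 0, 0, 0.022, 0, 0, 0])

```text
t: 14.58
tcp_pos: [0.6013, 0.0273, 0.298]
tool_rot: [0.707, 0.707, -0.001, -0.001]
contact_force: [0.5, -0.0, -6.3]
width: 0.146
```

Request:
move_arm(deltas=[0.022, 0, 0, 0, 0.02, 0, 0, 0, 0.016, 0, 0, 0, 0.01, 0, 0, 0, 0.006, 0, 0, 0, 0, 0, 0, 0, 0, 0, 0, 0, 0, 0, 0, 0, 0, 0, 0, 0])

```text
t: 15.33
tcp_pos: [0.6026, 0.0979, 0.2993]
tool_rot: [0.708, 0.706, -0.0, 0.0]
contact_force: [0.6, -0.4, -5.8]
width: 0.15
```

```bash
python3 - <<'E'
from m import *
shot("w11")
E
```

```text
t 15.33 tcp [0.6026 0.0979 0.2993] yaw 89.86 j [ 0.04  0.5   1.28 -0.    1.36  0.04] F [ 0.6 -0.4 -5.8] w 12.8
```

View pics/w11.png

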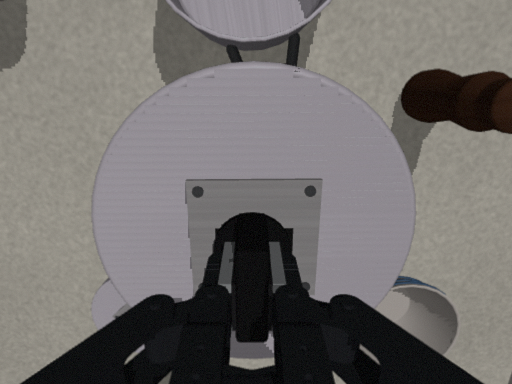

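The pot's near rim arc shows at the top, with its lowest point near (249,40). I'll fit it.

```bash
python3 - <<'E'
from lid import *
c=pickle.load(open("pics/w11.pkl","rb"));s=c["s"]
for C0 in ([.601,.288],[.600,.284]):
    C=np.array(C0)
    for i in range(8):
        P=rim(c,s,C,q=4,w=.008,ths=np.arange(180,360,2))
        f=lambda x:np.hypot(*(P-x[:2]).T)-.0785
        o=least_squares(f,C,loss="soft_l1",f_scale=.001); C=o.x
    print(len(P),C,(np.sqrt(np.mean(f(C)**2))*1000).round(2))
lidc("w11")
b=cv2.resize(np.ascontiguousarray(c["pixels"][:80,140:350,::-1]),None,fx=3.8,fy=3.8,interpolation=2)
th=np.linspace(np.pi,2*np.pi,90)
for q in proj(c,np.c_[C[0]+.08*np.cos(th),C[1]+.08*np.sin(th),.1+0*th],s): cv2.circle(b,tuple(int(v) for v in ((q-[140,0]+.5)*3.8-.5)),1,(0,0,255),-1)
cv2.imwrite("pics/w11c.png",b)
E
```

```text
37 [0.59954495 0.28897741] 0.22
37 [0.59961284 0.28902644] 0.24
w11 lid in tool [0.0044 0.0002] 578 free (array([0.00475067, 0.00020549]), np.float64(0.08719567302215842))
```

View pics/w11c.png

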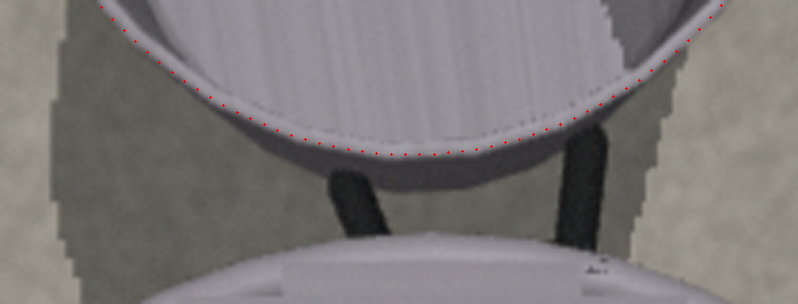

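Pot centre by view: wrist (0.5996, 0.2890), top (0.6013, 0.287), side (0.6003, 0.290). I'll use (0.600, 0.289), which puts the TCP target at (0.5999, 0.2847).

Request:
move_arm(deltas=[0.006, 0, 0, 0, 0.014, -0.001, 0, 0, 0.02, -0.001, 0, 0, 0.024, -0.0007, 0, 0, 0.026, 0, 0, 0, 0.026, 0, 0, 0, 0.026, 0, 0, 0, 0.022, 0, 0, 0, 0.016, 0, 0, 0, 0.007, 0, 0, 0])

```text
t: 16.22
tcp_pos: [0.5993, 0.2891, 0.2991]
tool_rot: [0.707, 0.708, 0.0, -0.0]
contact_force: [0.2, -0.7, -7.0]
width: 0.142
```

Request:
move_arm(deltas=[0, 0, 0.008, 0, 0, 0, 0.016, 0, 0, 0, 0.016, 0, 0, 0, 0.012, 0, 0, 0, 0.006, 0, 0, 0, 0, 0, 0, 0, 0, 0, 0, 0, 0, 0])

```text
t: 16.88
tcp_pos: [0.6007, 0.2855, 0.2424]
tool_rot: [0.708, 0.706, 0.001, 0.001]
contact_force: [0.8, 0.6, -6.3]
width: 0.147
```

```bash
python3 - <<'E'
from lid import *
shot("w12");c,s=shot("s12","side");shot("t12","top")
cv2.imwrite("pics/s12c.png",cv2.resize(np.ascontiguousarray(c["pixels"][190:384,60:260,::-1]),None,fx=3,fy=3,interpolation=2))
E
```

```text
t 16.88 tcp [0.6007 0.2855 0.2424] yaw 89.9 j [ 0.33  0.65  1.18 -0.    1.31  0.33] F [ 0.8  0.6 -6.3] w 12.6
t 16.93 tcp [0.6007 0.2857 0.2426] yaw 89.9 j [ 0.33  0.65  1.18 -0.    1.31  0.33] F [-0.   0.2 -6.8] w 12.5
t 16.98 tcp [0.6006 0.2858 0.2426] yaw 89.92 j [ 0.33  0.65  1.18 -0.    1.31  0.33] F [ 0.1  1.3 -6.1] w 12.5
```

View pics/s12c.png

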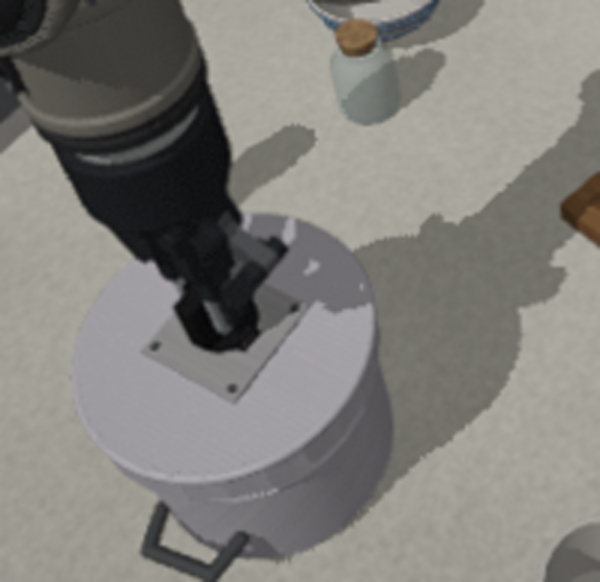

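View pics/w12.png

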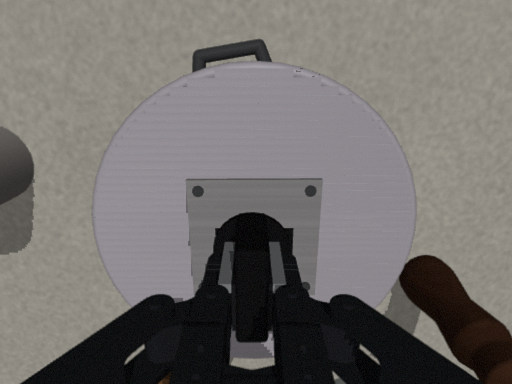

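View pics/t12.png

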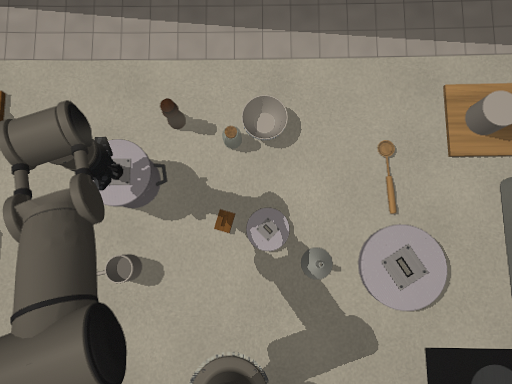

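The lid is level over the pot. I'll apply a small correction and lower gently.

Request:
move_arm(deltas=[-0.0009, -0.0008, 0.004, 0, 0, 0, 0.004, 0, 0, 0, 0.004, 0, 0, 0, 0.003, 0, 0, 0, 0.002, 0, 0, 0, 0.001, 0, 0, 0, 0, 0, 0, 0, 0, 0])

```text
t: 17.7
tcp_pos: [0.5994, 0.285, 0.2234]
tool_rot: [0.708, 0.707, 0.0, 0.0]
contact_force: [-0.4, 1.0, -5.4]
width: 0.146
```

Request:
move_arm(deltas=[0, 0, 0.001, 0, 0, 0, 0.0015, 0, 0, 0, 0.0015, 0, 0, 0, 0.0015, 0, 0, 0, 0.001, 0, 0, 0, 0, 0])

```text
t: 18.2
tcp_pos: [0.5992, 0.2849, 0.2165]
tool_rot: [0.708, 0.707, -0.0, -0.0]
contact_force: [0.3, -0.4, -6.8]
width: 0.149
```

```bash
python3 - <<'E'
from lid import *
c,s=shot("s13","side")
cv2.imwrite("pics/s13c.png",cv2.resize(np.ascontiguousarray(c["pixels"][190:384,60:260,::-1]),None,fx=3,fy=3,interpolation=2))
E
```

```text
t 18.2 tcp [0.5992 0.2849 0.2165] yaw 89.93 j [ 0.33  0.67  1.22 -0.    1.25  0.33] F [ 0.3 -0.4 -6.8] w 12.7
```

View pics/s13c.png

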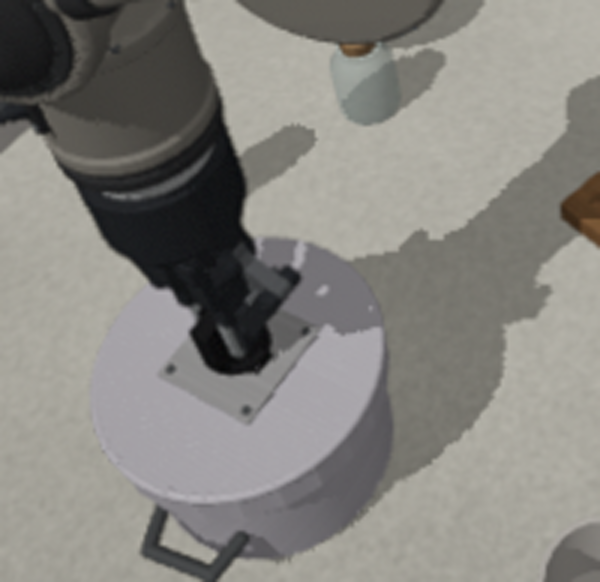

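The skirt is about 6 mm below the rim and still carries full weight, so it went over cleanly. I'll continue.

Request:
move_arm(deltas=[0, 0, 0.001, 0, 0, 0, 0.002, 0, 0, 0, 0.002, 0, 0, 0, 0.0025, 0, 0, 0, 0.0025, 0, 0, 0, 0.002, 0, 0, 0, 0.0015, 0, 0, 0, 0.001, 0, 0, 0, 0, 0])

```text
t: 19.0
tcp_pos: [0.5992, 0.285, 0.202]
tool_rot: [0.708, 0.707, -0.0, -0.0]
contact_force: [-0.1, -0.1, -5.8]
width: 0.15
```

Request:
move_arm(deltas=[0, 0, 0.001, 0, 0, 0, 0.001, 0, 0, 0, 0.001, 0, 0, 0, 0, 0])

```text
t: 19.33
tcp_pos: [0.5992, 0.285, 0.1991]
tool_rot: [0.708, 0.707, -0.0, -0.0]
contact_force: [-0.5, -0.6, -6.1]
width: 0.145
```

Request:
move_arm(deltas=[0, 0, 0.001, 0, 0, 0, 0.001, 0, 0, 0, 0, 0])

```text
t: 19.58
tcp_pos: [0.5992, 0.285, 0.1971]
tool_rot: [0.708, 0.707, -0.0, -0.0]
contact_force: [-1.5, -0.3, -5.9]
width: 0.148
```

Request:
move_arm(deltas=[0, 0, 0.001, 0, 0, 0, 0.001, 0, 0, 0, 0, 0])

```text
t: 19.83
tcp_pos: [0.5995, 0.2851, 0.1957]
tool_rot: [0.708, 0.707, 0.0, 0.0]
contact_force: [-0.3, 0.2, -5.6]
width: 0.143
```

Request:
move_arm(deltas=[0, 0, 0.001, 0, 0, 0, 0.001, 0, 0, 0, 0, 0])

```text
t: 20.08
tcp_pos: [0.5996, 0.2851, 0.1939]
tool_rot: [0.708, 0.707, 0.001, 0.0]
contact_force: [0.5, 0.5, -1.0]
width: 0.15
```

The lid is resting on the rim: the load dropped at TCP z ≈ 0.195, as predicted. I'll lower the knob until its flange nearly touches.

Request:
move_arm(deltas=[0, 0, 0.001, 0, 0, 0, 0.001, 0, 0, 0, 0.001, 0, 0, 0, 0.001, 0, 0, 0, 0, 0])

```text
t: 20.5
tcp_pos: [0.5993, 0.285, 0.1891]
tool_rot: [0.708, 0.707, -0.0, 0.0]
contact_force: [0.1, -0.4, -0.9]
width: 0.149
```

```bash
python3 - <<'E'
from lid import *
c,s=shot("s14","side")
cv2.imwrite("pics/s14c.png",cv2.resize(np.ascontiguousarray(c["pixels"][190:384,60:260,::-1]),None,fx=3,fy=3,interpolation=2))
E
```

```text
t 20.5 tcp [0.5993 0.285  0.1891] yaw 89.93 j [ 0.33  0.69  1.25 -0.    1.2   0.33] F [ 0.1 -0.4 -0.9] w 12.7
```

View pics/s14c.png

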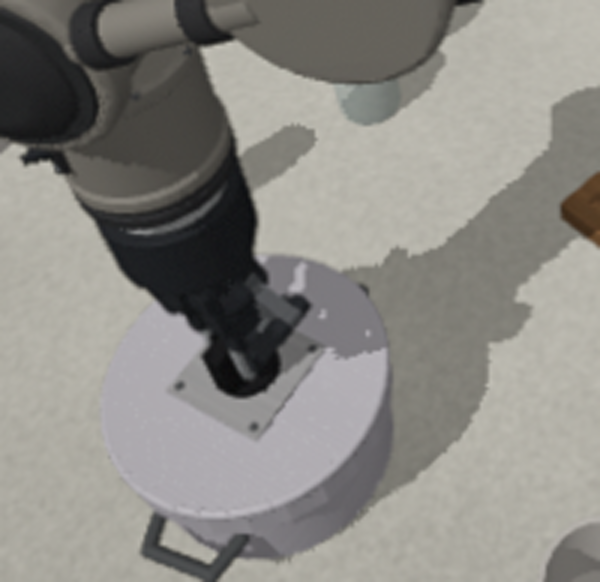

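Request:
move_arm(deltas=[0, 0, 0, 0, 0, 0, 0, 0, 0, 0, 0, 0, 0, 0, 0, 0, 0, 0, 0, 0], hand=0.045)

```text
t: 20.97
tcp_pos: [0.5994, 0.285, 0.1895]
tool_rot: [0.708, 0.707, 0.0, 0.0]
contact_force: [0.3, -0.1, -0.5]
width: 0.527
```

Request:
move_arm(deltas=[0, 0, -0.004, 0, 0, 0, -0.01, 0, 0, 0, -0.02, 0, 0, 0, -0.03, 0, 0, 0, -0.03, 0, 0, 0, -0.03, 0, 0, 0, -0.02, 0, 0, 0, -0.01, 0, 0, 0, 0, 0, 0, 0, 0, 0])

```text
t: 21.8
tcp_pos: [0.5991, 0.2849, 0.3431]
tool_rot: [0.708, 0.707, -0.0, -0.0]
contact_force: [0.1, -0.0, -1.1]
width: 0.526
```

```bash
python3 - <<'E'
from lid import *
shot("w15");c,s=shot("s15","side")
cv2.imwrite("pics/s15c.png",cv2.resize(np.ascontiguousarray(c["pixels"][190:384,60:260,::-1]),None,fx=3,fy=3,interpolation=2))
E
```

```text
t 21.8 tcp [0.5991 0.2849 0.3431] yaw 89.93 j [ 0.33  0.59  1.02 -0.    1.54  0.33] F [ 0.1 -0.  -1.1] w 45.0
t 21.85 tcp [0.5989 0.2849 0.3419] yaw 89.93 j [ 0.33  0.59  1.02 -0.    1.54  0.33] F [-0.9  0.1 -0.5] w 44.9
```

View pics/w15.png

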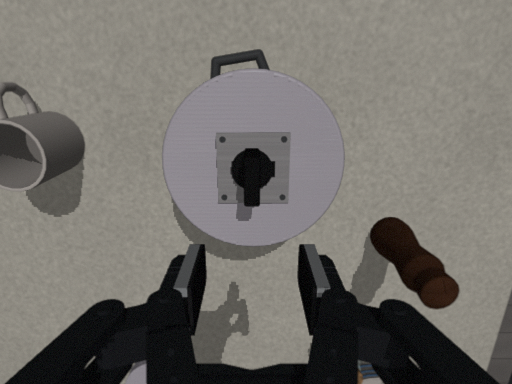

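View pics/s15c.png

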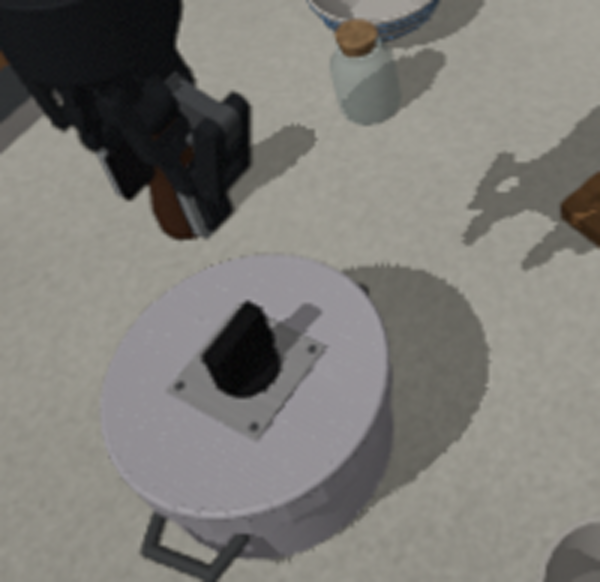

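The knob stands crosswise and upright on the lid, which sits down on the pot. Before handing in, I'll check the lid's centre against the pot.

```bash
python3 - <<'E'
from lid import *
c,tool=lidc("w15",.3431-.103)
s=c["s"];M=Ro.from_quat(s["tool_rot"]).as_matrix()
print("lid world (tcp + tool offset)")
from rig import r
print(r.get_state()["t"])
E
```

```text
w15 lid in tool [0.0044 0.0005] 508 free (array([0.00440332, 0.0005253 ]), np.float64(0.08743200580886712))
lid world (tcp + tool offset)
21.9
```

```bash
python3 -c "
from rig import r
print(r.finish_job())"
```

```text
the job is handed in; nothing more can be done
None
```

I drew the knob from its rest, passed its foot through the slot of the 175 mm lid and gave it a quarter turn. I then lifted the lid by the knob, lowered it onto the pot and let go. The job was handed in at about 22 s and reported no verdict.

**Last checks**
- **Lid position:** its centre is at about (0.5996, 0.2893), against the pot at about (0.600, 0.289). Its apparent radius at the fully-down height was 87.4 mm, against a nominal 87.5 mm.
- **Seating:** the load came off at a TCP height of about 0.195 m, as predicted for the lid resting on the rim. The lid looks level in the last side view.
- **Knob:** it stands upright and crosswise to the slot. The gripper is open and about 15 cm above it.
- **Force:** sampled only at the end of each move, the wrist never read more than about 7.5 N.

**Disagreements**
- The three views of the pot centre differed by up to about 2–3 mm, so I used a value between them.
- The lid's outline and its plate gave centres 3.4 mm apart. I read this as the plate being riveted off-centre and went by the outline.

I saw no other object displaced in the last pictures, but I did not measure them one by one.

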